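# Pull-test two spring clips and scrap the weak one

### The arm

A 6-joint arm with a two-finger parallel gripper is mounted at the origin on the work surface. World frame = base frame: x ahead of the robot, y to its left, z up, the work surface at z = 0. Lengths are in m, angles in rad, forces in N, time in s.
With the tool pointing down it reaches from about 0.3 to 0.775 m from the base axis. Payload 14.6 kg.
Tool frame: the origin (TCP) lies at the very end of the fingers, on their centre line; the grasp point (between the pads) lies 19 mm behind it; y points along the fingers, z is the direction in which the jaws open and shut, and the axes are right-handed (so a half turn about y gives the same grasp; the last joint's range is limited). The gripper opens to 94 mm and grips with 3 to 60 N. Pads are 16 mm wide; open, the fingers measure 119 mm over their backs; the gripper's body (75 mm by 177 mm) begins 78 mm behind the grasp point.
Start: joints at [-1.408, 0.3, 1.521, -0, 1.321, -0.067], TCP at [0.125, -0.536, 0.205] pointing down, gripper open.
Joint ranges: [-3.03, 3.03], [-0.79, 2.21], [0.23, 2.52], [-1.04, 4.18], [0, 3.07], [-2.55, 2.55]. Speed limits (rad/s): [2.22, 2.22, 2.57, 3.14, 3.14, 3.14].

### API

Orientations are given as [roll, pitch, yaw] about the fixed x, y, z axes, in that order (R = Rz(yaw) Ry(pitch) Rx(roll)).
In Python, from station import get_obs, camera, job gives the robot as it stands.
- The arm moves only by the tool step_arm, never from a script. Its argument "targets" is a list of rows, each a list of 6 numbers: the shift along the tool's x, y, z in mm, then the turn, a rotation vector about the tool's x, y, z in degrees. In form: [[dx, dy, dz, rx, ry, rz], ...]. A call has 1 to 12 rows; each row shifts and turns the commanded pose from where the row before left it, along the tool's axes as they then stand; what a row does not reach is not made up. A row lasts 1/8 s, in which the tool goes at most 62.5 mm and 10.7 degrees, less where a joint would pass 70% of its speed; a pose out of reach is approached as far as the arm can. A call is refused whole if a number of a shift passes 62.5 or a number of a turn 10.7, either way. A call with a gripper value outside its range is refused whole. "gripper" is the opening, from -1 (shut) to 1 (fully open), set as the call begins (left out, the last holds). The fingers move at their own pace and stop on an object; "squeeze" is the grip in N (left out, the last holds). Time passes only in rows, so rows that do not move let the fingers close. It gives the time, the measured TCP pose, the force and the opening at its end, in the units of the state.
- get_obs(): the state, without advancing time (a new reading comes with each control period).
- camera(name): name is "scene" or "top"; returns a dict with "pixels" (384x512x3 uint8, red, green, blue), "intrinsics" (3x3 intrinsics, pixels), "R" (3x3) and "t" (3): a world point X has camera coordinates R X + t. Camera axes: x right, y down, z forward; pixel columns grow to the right and rows downward; lengths in m; the calibration is good to about 2 mm. A picture is of the moment at which its call begins. There is no depth.
- job.hand_in(): hands the job in, once; it reports no verdict.
The state is a dict: "time_s": time; "qpos": joint angles; "joint_vel": joint speeds; "tau": joint torques, N m; "ee_pos": TCP position; "eef_rot": TCP orientation; "force": force on the tool from outside, world axes, zero at the start; "moment": the same for the moment, N m; "grip_width": finger opening in m.
Only numpy, scipy, OpenCV 4.12 (cv2) and the standard library are available. Lean on these libraries where they do the work, as an engineer would, in place of code of your own. Each camera call takes 0.05 s, during which the arm holds its last target.

### The job

One of the two spring clips in the tester has a worn-out spring. Tug each clip's orange card gently and straight towards you: the good clip must be shown to hold its card with the dial's needle in the green and never in the red, and it stays in the tester with its card still fully in its jaws; the weak one lets its card slide out before the green. Put the weak clip in the red tray and its card in the white tray, and leave the other things on the bench alone.

Things in the scene. Friction and masses are not known exactly. Their poses are not given: they have to be found in the camera images.
- tester: fixed clip tester: grey base 115 x 250 mm with an aluminium cradle (floor for the clips 20 mm above the bench, pairs of front stop posts to 62 mm, set 15 to 23 mm in front of the pocket line, differently each time) that slides along the tester's -x on stiff springs, 5 N per mm; origin on the bench midway between the two pockets: at y = +65 and -65 mm (either clip in either); -x is the pulling direction, roughly to the robot
- needle (a joint): needle of the dial that lies between the clips on the tester (face 66 mm across, 32 mm high); turns clockwise from above with the pull on the cradle, in rad: 0 = no pull (black tick), 0.133 rad per newton; green sector 1.0 to 1.6 (7.5 to 12 N), red from 1.7 (12.8 N)
- clip_a: one of two look-alike spring clips (either may be weak, unseen), 0.24 kg: steel body 36 (x) x 32 (y) x 50 mm high, near its front a blue grip block 20 x 20 x 35 mm on top; origin at the blue block's centre, 67.5 mm above the underside. Jaws 26 mm high reach along its own -x to 46 mm from the origin, tips pinching the card. It can move 0 to 14 mm forward in its pocket before it meets the stop; lifted straight up it is clear after 45 mm
- clip_b: one of two look-alike spring clips (either may be weak, unseen), 0.24 kg: steel body 36 (x) x 32 (y) x 50 mm high, near its front a blue grip block 20 x 20 x 35 mm on top; origin at the blue block's centre, 67.5 mm above the underside. Jaws 26 mm high reach along its own -x to 46 mm from the origin, tips pinching the card. It can move 0 to 14 mm forward in its pocket before it meets the stop; lifted straight up it is clear after 45 mm
- clip_a_jaw: the hinged steel jaw of clip_a (its left one seen from the robot, on the clip's +y side), 33 x 6 x 26 mm, pressed on the card by a hidden spring; origin on its upright hinge, 8 mm in front of and 32.5 mm below the clip's origin, 5 mm to +y
- clip_b_jaw: the hinged steel jaw of clip_b (its left one seen from the robot, on the clip's +y side), 33 x 6 x 26 mm, pressed on the card by a hidden spring; origin on its upright hinge, 8 mm in front of and 32.5 mm below the clip's origin, 5 mm to +y
- card_1: stiff orange card 70 (x) x 4 (y) x 30 mm (z), 15 g, standing on edge, origin at its centre, about 55 mm above the bench at the start; at the tester's y = +65 mm; rear 12 to 18 mm (+x end) in the jaws of a clip, the rest free to be gripped across the 4 mm. Drawn straight along the tester's -x it is free after 12 to 18 mm; a weak clip lets it slide at 2 to 4 N, a good one holds 14 N or more
- card_2: stiff orange card 70 (x) x 4 (y) x 30 mm (z), 15 g, standing on edge, origin at its centre, about 55 mm above the bench at the start; at the tester's y = -65 mm; rear 12 to 18 mm (+x end) in the jaws of a clip, the rest free to be gripped across the 4 mm. Drawn straight along the tester's -x it is free after 12 to 18 mm; a weak clip lets it slide at 2 to 4 N, a good one holds 14 N or more
- red_tray: fixed red open tray 150 (x) x 120 (y) x 35 mm, walls and floor 4 mm; origin under its centre, on the bench
- white_tray: fixed white open tray of the same size, 150 x 120 x 35 mm, walls and floor 4 mm; origin under its centre, on the bench
- wheel: loose bystander: model car wheel lying flat, black tyre 84 mm across and 36 mm high, origin under its centre
- screwdriver: loose bystander: screwdriver with green handle, 170 mm long, lying along its own x, origin under its middle
- oil: loose bystander: small clear bottle with red cap, 40 mm across, 85 mm high, origin under its centre
Not all that is in view belongs to the job. What is shaped like the card_1 but pink is not meant.

How it is judged:
By the outcome, as a careful person would: the job done as asked, in the order asked, and still so for the second after the job is handed in, with the robot touching nothing.
It also fails if it takes over 67 s, if anything falls off the work surface, if the arm or the gripper's body presses on something with over 40 N, if the wrist force passes 120 N, or if a joint passes its speed limit or range.

## Working session

There is one attempt and no reset: what is moved stays moved. The work goes in short steps, Python scripts to look and compute and a tool call to move; the robot and the scene stay as the last step left them, time stands still between calls to the robot, and variables do not carry over. Pictures are saved under pics/ and viewed, and the job is handed in when it is done.

Besides the shell and the picture viewer there is one more tool, called after "Emit:" as a command line: name --pt "numbers of a row" for each row, then --argument value for the rest. step_arm: Moves the arm, as the interface text tells. Its arguments: {"type":"object","properties":{"targets":{"type":"array","items":{"type":"array","items":{"type":"number"}}},"gripper":{"type":"number"},"squeeze":{"type":"number"}},"required":["targets"]}

```bash
mkdir -p pics; ls; cat > h.py <<'E'
import numpy as np, cv2
from station import get_obs, camera, job
def snap(n,f):
    c=camera(n); cv2.imwrite('pics/'+f+'.png',c['pixels'][:,:,::-1]); np.savez('pics/'+f+'.npz',**c); return c
def load(f): return np.load('pics/'+f+'.npz')
def ray(c,u,v,z):
    K,R,t=c['intrinsics'],c['R'],c['t']; d=R.T@np.linalg.solve(K,[u,v,1]); o=-R.T@t
    return o+d*(z-o[2])/d[2]
def proj(c,X):
    p=c['intrinsics']@(c['R']@np.array(X)+c['t']); return p[:2]/p[2]
def crop(f,x0,y0,x1,y1,s,o):
    im=cv2.imread('pics/'+f+'.png')[y0:y1,x0:x1]; cv2.imwrite('pics/'+o+'.png',cv2.resize(im,None,fx=s,fy=s,interpolation=cv2.INTER_CUBIC))
E
python3 - <<'E'
from h import *
for n in('scene','top'):
    c=snap(n,n+'0'); print(n,-c['R'].T@c['t'],c['R'][2])
o=get_obs(); print(o)
E
```

```text
pics
scene [1.23221382 0.72735323 0.78985416] [-0.5069339  -0.64262164 -0.57450453]
top [ 0.4663384  -0.05838818  1.24264873] [ 0.12806737  0.02803775 -0.99136907]
{'time_s': 0.1, 'qpos': array([-1.40759399e+00,  3.00394126e-01,  1.52150516e+00, -3.03755978e-08,
        1.32071666e+00, -6.65678681e-02]), 'joint_vel': array([-0.00105445, -0.00134806, -0.00338138, -0.00216747,  0.00080028,
       -0.00052267]), 'tau': array([ 1.38827159e-03, -5.32641864e+01, -3.53285336e+01,  7.09580909e-02,
        2.34950980e-02, -5.44933255e-05]), 'ee_pos': array([ 0.12524073, -0.53531007,  0.20496067]), 'eef_rot': array([-1.57181735e+00,  6.80386577e-05, -2.91182248e+00]), 'force': array([ 0.18192276, -0.81707977, -0.470424  ]), 'moment': array([-0.05627962, -0.03096749, -0.04850375]), 'grip_width': 0.09374486284949295}
```

View pics/scene0.png

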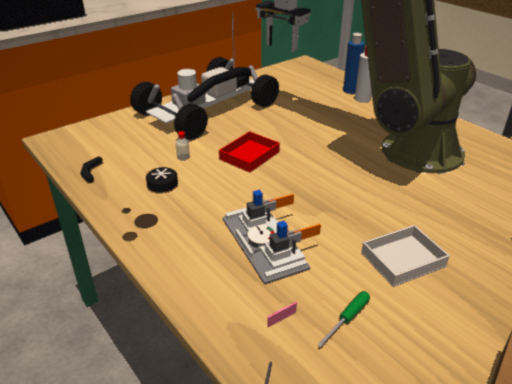

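View pics/top0.png

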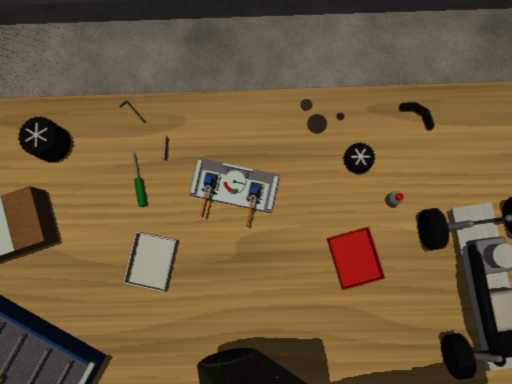

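The top view shows the tester at (235,185), with orange cards at (206,204) and (250,213). The white tray is at (152,262) and the red tray at (355,257). The pink decoy is at (166,148).

```bash
python3 - <<'E'
from h import *
crop('top0',180,150,290,235,7,'c1'); crop('scene0',215,180,335,285,6,'c2')
c=load('top0')
for n,p in dict(white=(152,262),red=(355,257),dial=(235,182)).items(): print(n,ray(c,*p,0.03))
for x in [(0.4,0,0),(0.5,0,0),(0.4,0.1,0)]: print(proj(c,x))
E
```

```text
white [0.43976294 0.26791819 0.03      ]
red [ 0.44105704 -0.30641477  0.03      ]
dial [0.66363461 0.02737192 0.03      ]
[246.8098879 273.586263 ]
[246.09399154 238.7798503 ]
[212.28142628 274.32615064]
```

View pics/c1.png

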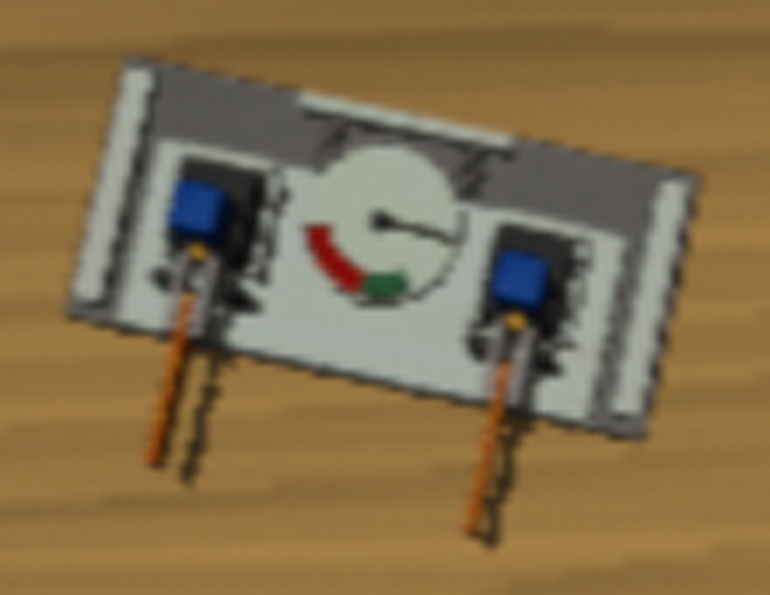

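View pics/c2.png

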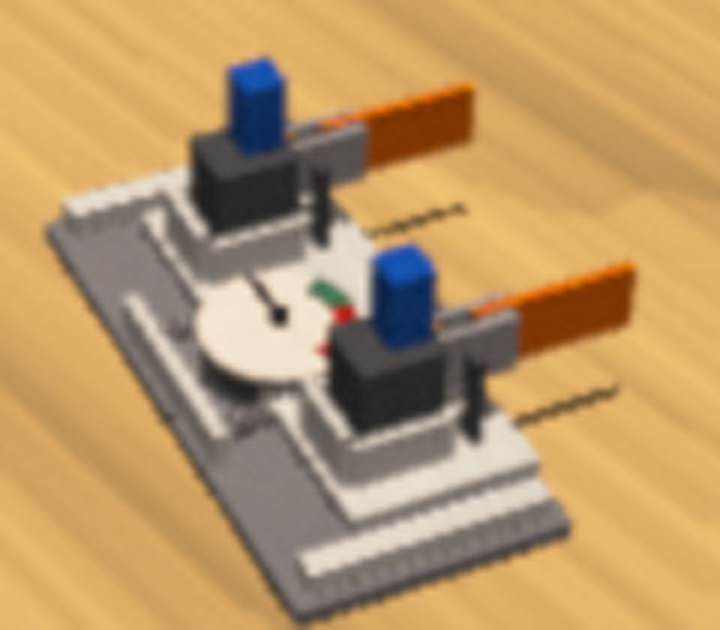

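```bash
cat >> h.py <<'E'
def tri(c1,p1,c2,p2):
    A=[]
    for c,p in((c1,p1),(c2,p2)):
        P=c['intrinsics']@np.c_[c['R'],c['t']]
        A+= [p[0]*P[2]-P[0], p[1]*P[2]-P[1]]
    X=np.linalg.svd(np.array(A))[2][-1]; return X[:3]/X[3]
E
python3 - <<'E'
from h import *
c=load('top0'); s=load('scene0')
T=lambda x,y:(180+(x+.5)/7-.5,150+(y+.5)/7-.5)
S=lambda x,y:(215+(x+.5)/6-.5,180+(y+.5)/6-.5)
f=lambda n,p,z:print(n,ray(c,*p,z).round(4))
# card near ends, top edge
n1=ray(c,*T(154,462),.07);n2=ray(c,*T(472,532),.07)
j1=ray(c,*T(187,298),.07);j2=ray(c,*T(502,366),.07)
b1=ray(c,*T(201,207),.105);b2=ray(c,*T(523,276),.105)
for a in(n1,j1,b1,n2,j2,b2):print(a.round(4))
for a,b in((n1,j1),(n2,j2),(n1,b1),(n2,b2)):
    d=b-a;print('yaw',np.arctan2(d[1],d[0]),np.hypot(*d[:2]))
e=b1-b2;print('tester yaw',np.arctan2(-e[0],e[1]),np.hypot(*e[:2]))
print('tri card1 near',tri(c,T(154,462),s,S(632,266)),'card2',tri(c,T(472,532),s,S(470,88)))
B=[ray(c,*T(*p),.01) for p in((127,60),(700,175),(642,437),(70,315))]
for b in B:print('base',b.round(4))
print(np.mean(B,0)); e=B[0]-B[1];print(np.arctan2(-e[0],e[1]),np.hypot(*e[:2]));e=B[3]-B[2];print(np.arctan2(-e[0],e[1]),np.hypot(*e[:2]))
E
```

```text
[0.5652 0.1193 0.07  ]
[0.6306 0.1055 0.07  ]
[0.6613 0.0949 0.105 ]
[ 0.5344 -0.0065  0.07  ]
[ 0.6    -0.0199  0.07  ]
[ 0.6308 -0.0299  0.105 ]
yaw -0.2068942045553938 0.06681958675482817
yaw -0.20018257665592246 0.06693703943957353
yaw -0.24862841605007596 0.09916242504410912
yaw -0.23774074574985615 0.09922380030920146
tester yaw -0.240176949137332 0.12846308227943884
tri card1 near [0.56512521 0.11979386 0.06822157] card2 [ 0.53479901 -0.00670096  0.06725183]
base [0.7418 0.1386 0.01  ]
base [ 0.6854 -0.1029  0.01  ]
base [ 0.5756 -0.0755  0.01  ]
base [0.6331 0.1634 0.01  ]
[0.65897225 0.030906   0.01      ]
-0.22962152990096518 0.24806748553727953
-0.2366350392643774 0.24567456295831638
```

```bash
cat >> h.py <<'E'
from scipy.spatial.transform import Rotation as Ro
def to(p,yaw=None,o=None):
    o=o or get_obs(); R=Ro.from_euler('xyz',o['eef_rot']).as_matrix()
    d=R.T@(np.array(p)-o['ee_pos'])*1e3; print('shift now-frame mm',d.round(2))
    if yaw is not None:
        G=Ro.from_euler('xyz',[-np.pi/2,0,yaw]).as_matrix(); print('rotvec deg',np.degrees(Ro.from_matrix(R.T@G).as_rotvec()).round(2))
        print('shift in goal frame',(G.T@(np.array(p)-o['ee_pos'])*1e3).round(2))
E
python3 - <<'E'
from h import *
to([.551,-.0105,.205],2.905)
E
```

```text
shift now-frame mm [-5.3410e+02  4.2000e-01 -4.1405e+02]
rotvec deg [6.000e-02 2.672e+01 1.000e-02]
shift in goal frame [-2.9089e+02 -4.0000e-02 -6.0998e+02]
```

Emit:
step_arm --pt "-44.5 0 -34.5 0 0 0" --pt "-44.5 0 -34.5 0 0 0" --pt "-44.5 0 -34.5 0 0 0" --pt "-44.5 0 -34.5 0 0 0" --pt "-44.5 0 -34.5 0 0 0" --pt "-44.5 0 -34.5 0 0 0" --pt "-44.5 0 -34.5 0 0 0" --pt "-44.5 0 -34.5 0 0 0" --pt "-44.5 0 -34.5 0 0 0" --pt "-44.5 0 -34.5 0 0 0" --pt "-44.5 0 -34.5 0 0 0" --pt "-44.5 0 -34.5 0 0 0" --gripper 1

```text
time_s: 1.6
ee_pos: [0.5518, -0.0091, 0.2052]
eef_rot: [-1.571, -0.0, -2.912]
force: [0.3, -0.5, 0.7]
grip_width: 0.094
```

Emit:
step_arm --pt "0 0 0 0 8.9 0" --pt "0 0 0 0 8.9 0" --pt "0 0 0 0 8.9 0" --pt "0 0 0 0 0 0" --pt "0 0 0 0 0 0" --gripper 0

```text
time_s: 2.22
ee_pos: [0.5509, -0.0108, 0.2053]
eef_rot: [-1.571, -0.0, 2.909]
force: [0.9, 0.9, 1.1]
grip_width: 0.0485
```

```bash
python3 - <<'E'
from h import *
o=get_obs();print(o['time_s'],o['ee_pos'],o['eef_rot'],o['force'],o['grip_width'],o['qpos'])
to([.551,-.0105,.04],2.905)
snap('top','top1');snap('scene','sc1');crop('top1',180,130,300,240,6,'c3')
E
```

```text
2.225 [ 0.55086529 -0.01080257  0.20529968] [-1.57072562e+00 -3.00450942e-04  2.90880204e+00] [0.90707726 0.91151173 1.11866129] 0.0484549287086764 [-8.60719760e-02  3.02382775e-01  1.51812412e+00 -2.68497028e-05
  1.32139331e+00  1.71752159e+00]
shift now-frame mm [-1.100e-01  1.653e+02 -3.400e-01]
rotvec deg [-0.    0.22  0.02]
shift in goal frame [-6.000e-02  1.653e+02 -3.300e-01]
```

View pics/c3.png

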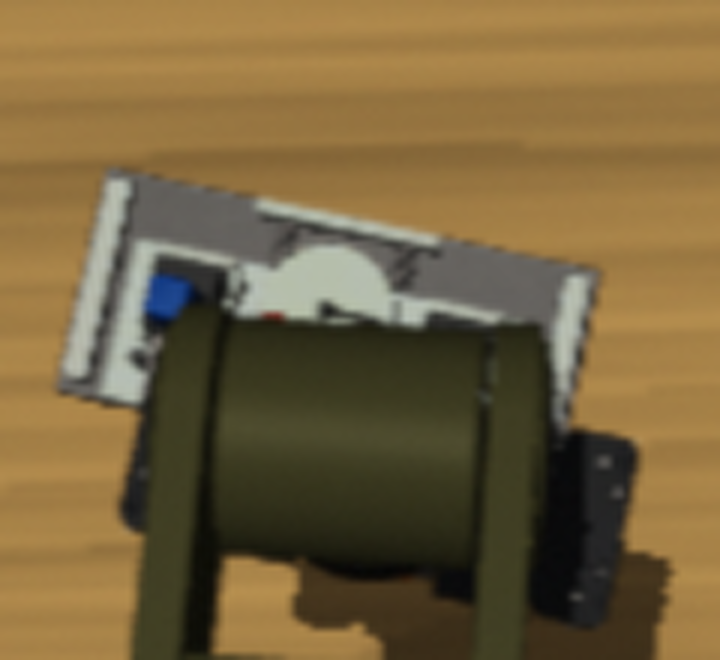

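View pics/sc1.png

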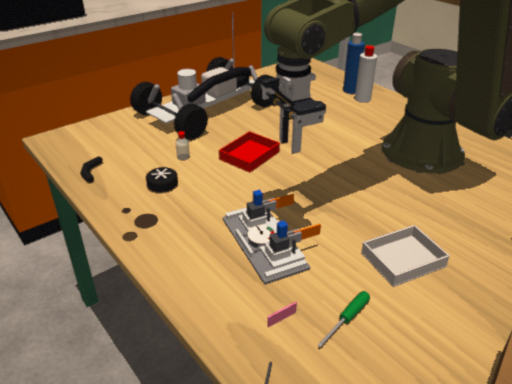

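The gripper hangs above card_2, with the fingers at about (290,130) in the scene view. The dial stays visible at (262,236). Lowering.

Emit:
step_arm --pt "0 30 0 0 0 0" --pt "0 30 0 0 0 0" --pt "0 30 0 0 0 0" --pt "0 30 0 0 0 0" --pt "0 25 0 0 0 0" --pt "0 15 0 0 0 0" --pt "0 5 0 0 0 0" --pt "0 0 0 0 0 0"

```text
time_s: 3.32
ee_pos: [0.5512, -0.0108, 0.0409]
eef_rot: [-1.571, 0.001, 2.906]
force: [0.0, -0.3, 0.4]
grip_width: 0.0467
```

```bash
python3 - <<'E'
from h import *
o=get_obs();print(o['time_s'],o['ee_pos'],o['eef_rot'],o['force'],o['grip_width'])
snap('scene','sc2');crop('sc2',215,150,335,285,5,'c4')
E
```

```text
3.325 [ 0.55120903 -0.01080324  0.04087988] [-1.57088425e+00  5.29321347e-04  2.90571935e+00] [ 0.03287204 -0.26124841  0.40773141] 0.046695145611209035
```

View pics/c4.png

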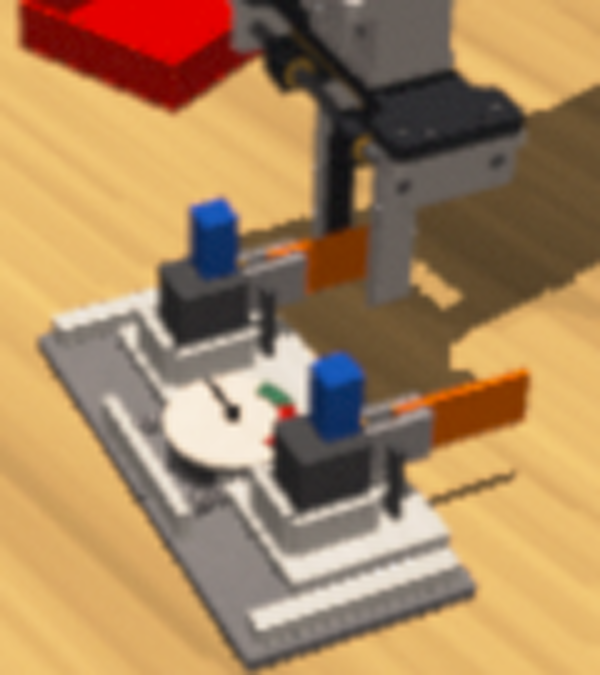

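Card_2 lies between the fingers, whose near finger is at (390,250) in the crop. Closing lightly.

Emit:
step_arm --pt "0 0 0 0 0 0" --pt "0 0 0 0 0 0" --pt "0 0 0 0 0 0" --pt "0 0 0 0 0 0" --pt "0 0 0 0 0 0" --pt "0 0 0 0 0 0" --gripper -1 --squeeze 4

```text
time_s: 4.12
ee_pos: [0.5509, -0.0107, 0.0405]
eef_rot: [-1.571, -0.0, 2.905]
force: [-0.3, 0.1, 0.6]
grip_width: 0.0038
```

```bash
cat >> h.py <<'E'
def st():
    o=get_obs(); R=Ro.from_euler('xyz',o['eef_rot']).as_matrix()
    print(round(o['time_s'],2),'pos',o['ee_pos'].round(4),'F tool',(R.T@o['force']).round(2),'M tool',(R.T@o['moment']).round(3),'w',round(o['grip_width'],4),'yaw',round(o['eef_rot'][2],4))
E
python3 -c "
from h import *
st()"
```

```text
4.12 pos [ 0.5509 -0.0107  0.0405] F tool [ 0.33 -0.57 -0.02] M tool [-0.144 -0.037 -0.056] w 0.0038 yaw 2.9055
```

Emit:
step_arm --pt "0 0 0 0 0 0" --pt "0 0 0 0 0 0" --pt "0.5 0 0 0 0 0" --pt "0.5 0 0 0 0 0" --pt "0.5 0 0 0 0 0" --pt "0 0 0 0 0 0" --squeeze 30

```text
time_s: 4.88
ee_pos: [0.5495, -0.0105, 0.0405]
eef_rot: [-1.571, 0.0, 2.905]
force: [0.4, 0.2, -0.5]
grip_width: 0.0042
```

```bash
python3 -c "
from h import *
st();snap('scene','sc3');crop('sc3',215,150,335,285,5,'c5')"
```

```text
4.88 pos [ 0.5495 -0.0105  0.0405] F tool [-0.36  0.46 -0.32] M tool [-0.007 -0.01   0.183] w 0.0042 yaw 2.9054
```

View pics/c5.png

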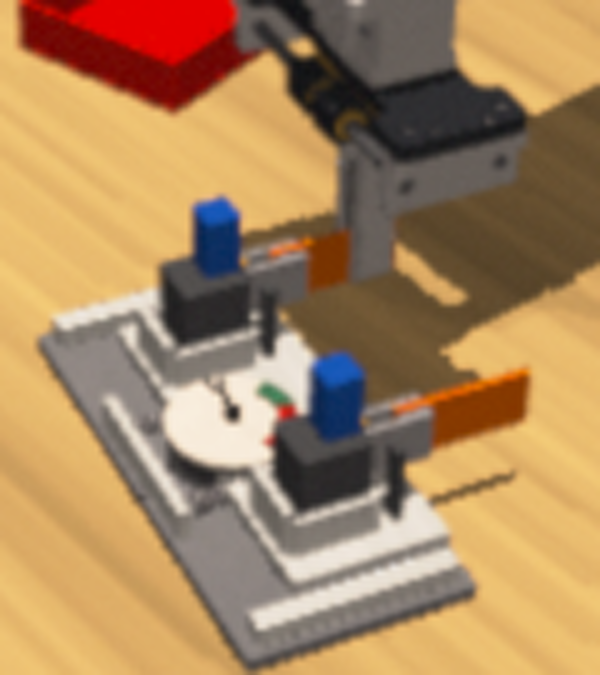

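The gripper holds the card, and the needle is still near its start at (215,390). The blue block has moved slightly with the card, so the clip is sliding in its pocket.

Emit:
step_arm --pt "0.5 0 0 0 0 0" --pt "0.5 0 0 0 0 0" --pt "0.5 0 0 0 0 0" --pt "0.3 0 0 0 0 0" --pt "0 0 0 0 0 0"

```text
time_s: 5.55
ee_pos: [0.5477, -0.01, 0.0405]
eef_rot: [-1.571, -0.0, 2.905]
force: [0.7, 0.0, -0.6]
grip_width: 0.0037
```

```bash
python3 -c "
from h import *
st()"
```

```text
5.55 pos [ 0.5477 -0.01    0.0405] F tool [-0.66  0.61 -0.17] M tool [-0.019  0.016  0.233] w 0.0037 yaw 2.9054
```

Emit:
step_arm --pt "0.5 0 0 0 0 0" --pt "0.5 0 0 0 0 0" --pt "0.5 0 0 0 0 0" --pt "0.3 0 0 0 0 0" --pt "0 0 0 0 0 0"

```text
time_s: 6.18
ee_pos: [0.546, -0.0096, 0.0405]
eef_rot: [-1.571, -0.0, 2.905]
force: [0.9, 0.1, -1.2]
grip_width: 0.0037
```

```bash
python3 -c "
from h import *
st();snap('scene','sc4');crop('sc4',215,150,335,285,5,'c6')"
```

```text
6.17 pos [ 0.546  -0.0096  0.0405] F tool [-0.82  1.19 -0.32] M tool [-0.05   0.002  0.218] w 0.0037 yaw 2.9054
```

View pics/c6.png

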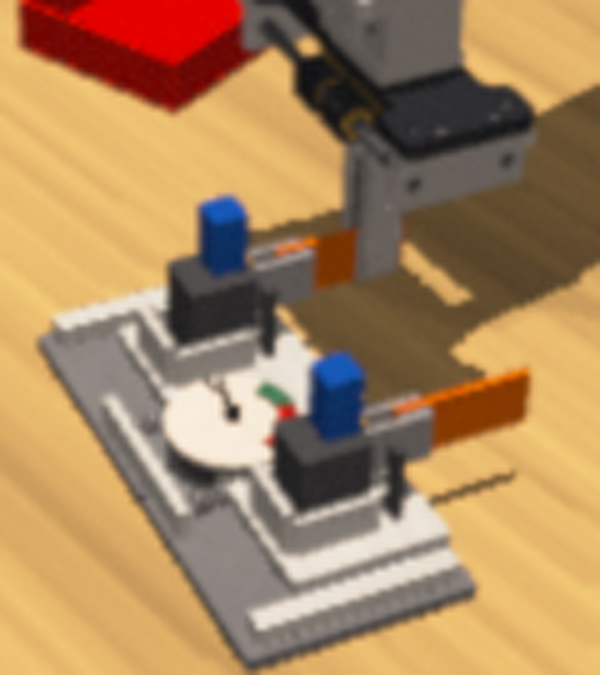

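The clip is still sliding forward with its card; the blue block is now at (222,235) and the needle is at rest.

Emit:
step_arm --pt "0.5 0 0 0 0 0" --pt "0.5 0 0 0 0 0" --pt "0.5 0 0 0 0 0" --pt "0.3 0 0 0 0 0" --pt "0 0 0 0 0 0"

```text
time_s: 6.85
ee_pos: [0.5442, -0.0092, 0.0405]
eef_rot: [-1.571, 0.0, 2.905]
force: [1.3, -0.5, 0.7]
grip_width: 0.0039
```

```bash
python3 -c "
from h import *
st()"
```

```text
6.85 pos [ 0.5442 -0.0092  0.0405] F tool [-1.41 -0.69  0.14] M tool [-0.06  -0.069  0.21 ] w 0.0039 yaw 2.9054
```

Emit:
step_arm --pt "0.5 0 0 0 0 0" --pt "0.5 0 0 0 0 0" --pt "0.5 0 0 0 0 0" --pt "0 0 0 0 0 0"

```text
time_s: 7.35
ee_pos: [0.5429, -0.0088, 0.0405]
eef_rot: [-1.571, 0.0, 2.905]
force: [4.1, -0.3, -1.8]
grip_width: 0.0035
```

```bash
python3 -c "
from h import *
st();snap('scene','sc5');crop('sc5',215,150,335,285,5,'c7')"
```

```text
7.35 pos [ 0.5429 -0.0088  0.0405] F tool [-4.07  1.78 -0.7 ] M tool [-0.074  0.011  0.526] w 0.0035 yaw 2.9054
```

View pics/c7.png

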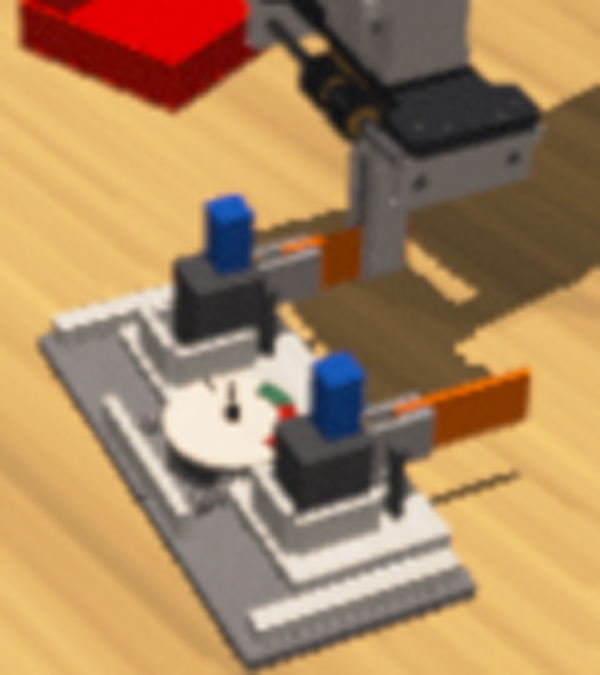

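The clip has met its stop: the needle has turned to (232,385) and the pull reads about 4 N. Creeping on.

Emit:
step_arm --pt "0.25 0 0 0 0 0" --pt "0.25 0 0 0 0 0" --pt "0 0 0 0 0 0" --pt "0 0 0 0 0 0"

```text
time_s: 7.9
ee_pos: [0.5424, -0.0087, 0.0406]
eef_rot: [-1.571, 0.0, 2.905]
force: [3.7, -0.2, -0.4]
grip_width: 0.0036
```

```bash
python3 -c "
from h import *
st();snap('scene','sc6');crop('sc6',240,220,280,250,15,'c8')"
```

```text
7.9 pos [ 0.5424 -0.0087  0.0406] F tool [-3.6   0.44 -0.69] M tool [-0.152  0.02   0.639] w 0.0036 yaw 2.9054
```

View pics/c8.png

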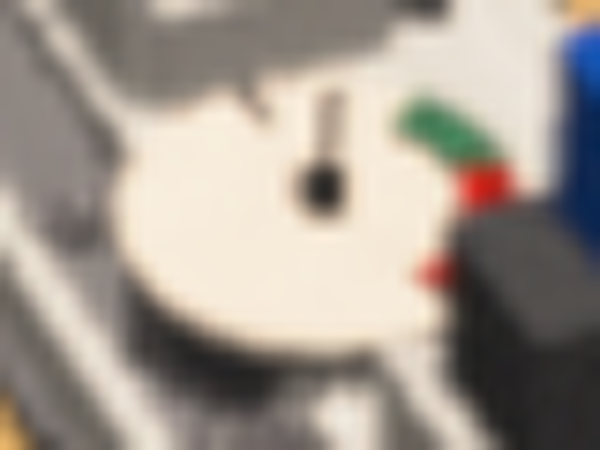

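```bash
cat >> h.py <<'E'
def needle(f,x0,y0,s,base,tip):
    c=load(f); g=lambda p:ray(c,x0+(p[0]+.5)/s-.5,y0+(p[1]+.5)/s-.5,.034)
    d=g(tip)-g(base); return np.arctan2(d[1],d[0])
E
python3 -c "
from h import *
print([needle('sc6',240,220,15,(323,190),p) for p in((332,95),(258,108),(415,120),(480,160))])"
```

```text
[np.float64(-2.306351937745439), np.float64(-1.7700784695467344), np.float64(-2.943682067766274), np.float64(2.765972458565992)]
```

Emit:
step_arm --pt "0.25 0 0 0 0 0" --pt "0.25 0 0 0 0 0" --pt "0 0 0 0 0 0" --pt "0 0 0 0 0 0"

```text
time_s: 8.45
ee_pos: [0.5418, -0.0086, 0.0405]
eef_rot: [-1.571, 0.0, 2.905]
force: [3.7, -0.3, 0.8]
grip_width: 0.0036
```

```bash
python3 -c "
from h import *
st();snap('scene','sc7');crop('sc7',240,220,280,250,15,'c9');crop('sc7',235,170,315,230,9,'c9b')"
```

```text
8.45 pos [ 0.5418 -0.0086  0.0405] F tool [-3.7  -0.75 -0.56] M tool [-0.157 -0.035  0.65 ] w 0.0036 yaw 2.9053
```

View pics/c9.png

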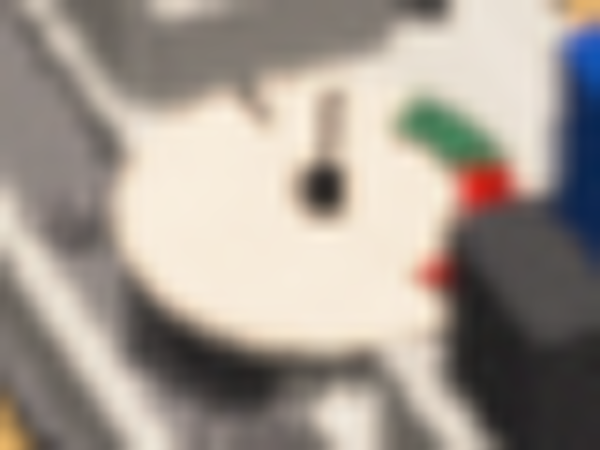

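View pics/c9b.png

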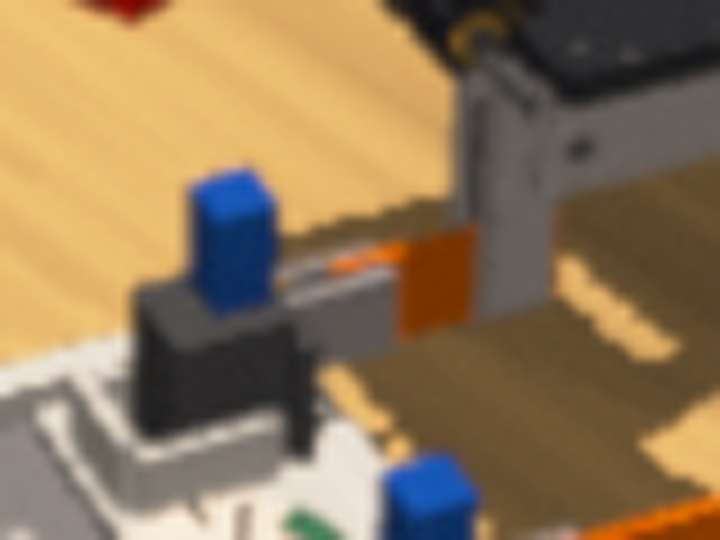

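The needle stays at about 0.54 rad (4 N), although I pulled 1 mm further. The card is sliding, so this looks like the weak clip. Pulling further to confirm.

Emit:
step_arm --pt "0.5 0 0 0 0 0" --pt "0.5 0 0 0 0 0" --pt "0.5 0 0 0 0 0" --pt "0.5 0 0 0 0 0" --pt "0.5 0 0 0 0 0" --pt "0.5 0 0 0 0 0" --pt "0 0 0 0 0 0"

```text
time_s: 9.38
ee_pos: [0.5388, -0.0079, 0.0405]
eef_rot: [-1.571, -0.0, 2.905]
force: [3.5, 0.6, -0.4]
grip_width: 0.0037
```

```bash
python3 -c "
from h import *
st();snap('scene','sc8');crop('sc8',235,170,315,245,8,'c10')"
```

```text
9.38 pos [ 0.5388 -0.0079  0.0405] F tool [-3.28  0.37 -1.4 ] M tool [-0.197 -0.009  0.622] w 0.0037 yaw 2.9054
```

View pics/c10.png

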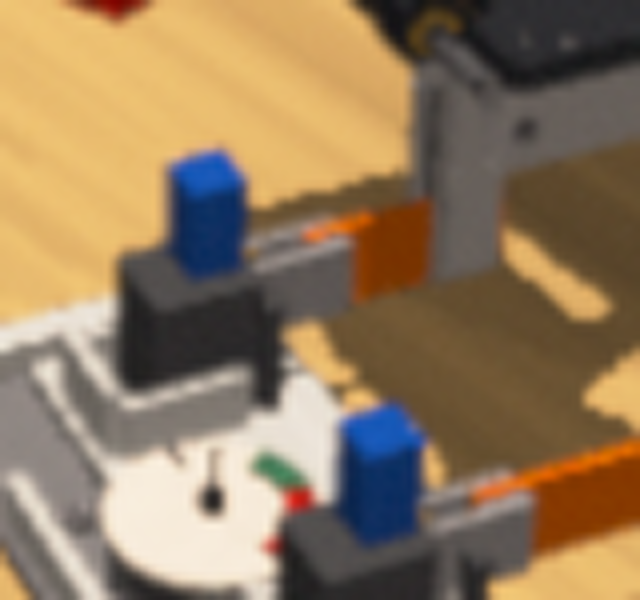

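The blue block is still, and the card's free part has grown from 8.9 to 9.9 px: it is sliding at about 3.5 N. I'll draw it out.

Emit:
step_arm --pt "1 0 0 0 0 0" --pt "1 0 0 0 0 0" --pt "1 0 0 0 0 0" --pt "1 0 0 0 0 0" --pt "1 0 0 0 0 0" --pt "1 0 0 0 0 0" --pt "1 0 0 0 0 0" --pt "1 0 0 0 0 0" --pt "1 0 0 0 0 0" --pt "1 0 0 0 0 0"

```text
time_s: 10.68
ee_pos: [0.5291, -0.0055, 0.0404]
eef_rot: [-1.571, -0.0, 2.905]
force: [3.1, -0.7, -0.4]
grip_width: 0.0038
```

Emit:
step_arm --pt "1 0 0 0 0 0" --pt "1 0 0 0 0 0" --pt "1 0 0 0 0 0" --pt "2 0 0 0 0 0" --pt "3 0 0 0 0 0" --pt "5 0 0 0 0 0" --pt "6 0 0 0 0 0" --pt "5 0 0 0 0 0" --pt "0 0 0 0 0 0"

```text
time_s: 11.8
ee_pos: [0.5055, 0.0002, 0.0405]
eef_rot: [-1.571, -0.0, 2.906]
force: [0.3, -0.3, 0.2]
grip_width: 0.0036
```

```bash
python3 -c "
from h import *
st();snap('scene','sc9');crop('sc9',215,150,335,285,5,'c11')"
```

```text
11.8 pos [5.055e-01 2.000e-04 4.050e-02] F tool [-0.33 -0.2   0.26] M tool [-0.022 -0.012  0.013] w 0.0036 yaw 2.9055
```

View pics/c11.png

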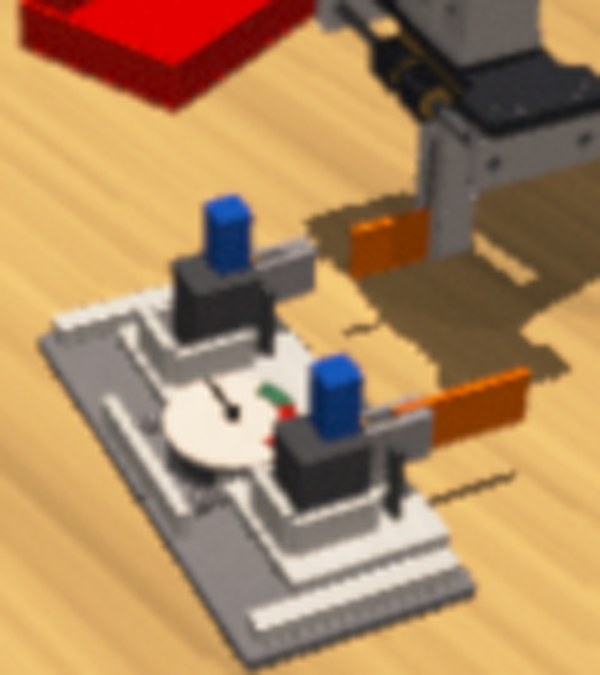

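Card_2 is free in the gripper at (390,240), and the needle is back at the tick. Measuring both trays.

```bash
python3 -c "
from h import *
crop('top0',115,220,190,300,7,'w');crop('top0',315,215,395,300,7,'r')"
```

```text
(no output)
```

View pics/w.png

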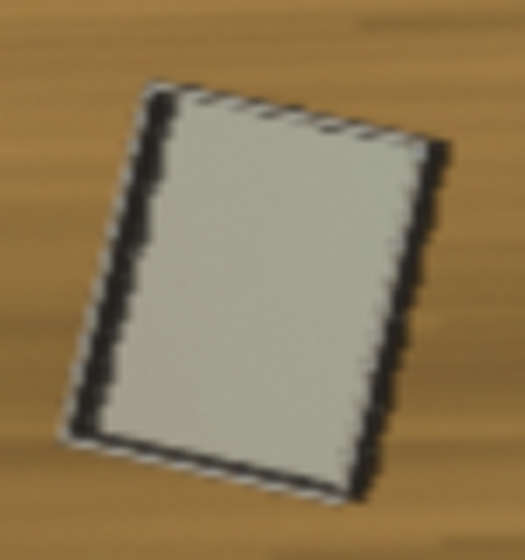

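View pics/r.png

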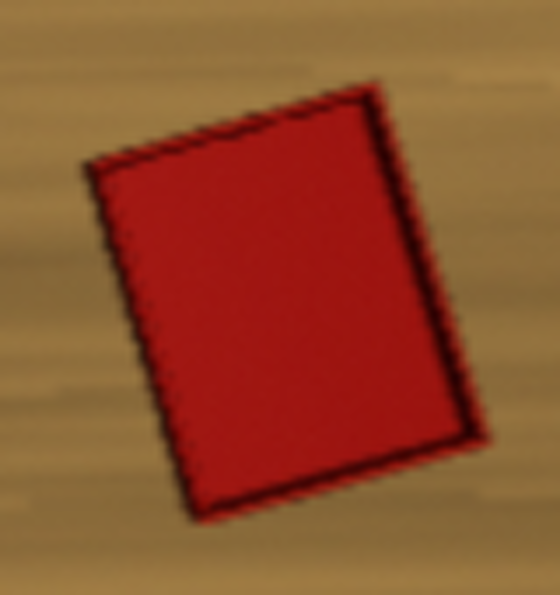

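```bash
python3 - <<'E'
from h import *
c=load('top0')
for x0,y0,P in((115,220,[(148,82),(440,145),(360,500),(62,440)]),(315,215,[(85,165),(378,85),(488,440),(197,522)])):
    Q=[ray(c,x0+x/7,y0+y/7,.033) for x,y in P]; print(np.mean(Q,0).round(4))
    e=Q[0]-Q[3]; print('yaw',np.arctan2(e[1],e[0]),np.hypot(*e[:2])); e=Q[0]-Q[1]; print(np.hypot(*e[:2]))
o=get_obs(); print(o['qpos'])
# card grip target: centre minus 18mm along tester x
to([.4405-.0175,.2665+.004,.14],2.905)
E
```

```text
[0.4413 0.2698 0.033 ]
yaw -0.22759316218441375 0.14722259556631423
0.12365461119031693
[ 0.4381 -0.3083  0.033 ]
yaw 0.26085180016198595 0.1468538432430204
0.12256216454485683
[-7.22102976e-02  4.09866126e-01  1.79799516e+00  1.94725457e-05
  9.33547627e-01  1.73473848e+00]
shift now-frame mm [ 143.75  -99.45 -243.51]
rotvec deg [ 0.    0.02 -0.01]
shift in goal frame [ 143.88  -99.44 -243.45]
```

Emit:
step_arm --pt "0 -40 0 0 0 0" --pt "4 -40 -7 0 0 0" --pt "20 -20 -40 0 0 0" --pt "30 0 -50 0 0 0" --pt "30 0 -50 0 0 0" --pt "30 0 -50 0 0 0" --pt "20 0 -35 0 0 0" --pt "10 0 -15 0 0 0" --pt "0 30 0 0 0 0" --pt "0 30 0 0 0 0" --pt "0 0 0 0 0 0"

```text
time_s: 13.22
ee_pos: [0.423, 0.2729, 0.079]
eef_rot: [-1.568, -0.003, 2.905]
force: [0.3, -0.2, 0.5]
grip_width: 0.0038
```

```bash
python3 -c "
from h import *
st();print(get_obs()['qpos']);snap('scene','sc10');crop('sc10',330,130,490,290,4,'c12');to([.4237,.2738,.014],2.905)"
```

```text
13.22 pos [0.423  0.2729 0.079 ] F tool [-0.38 -0.5   0.11] M tool [-0.088  0.005 -0.042] w 0.0038 yaw 2.9047
[ 5.00213810e-01  3.46966526e-01  1.77869549e+00 -1.09848178e-04
  1.01967760e+00  2.30793678e+00]
shift now-frame mm [ 0.11 66.48 -0.47]
rotvec deg [-0.05 -0.02  0.05]
shift in goal frame [ 0.16 66.48 -0.41]
```

View pics/c12.png

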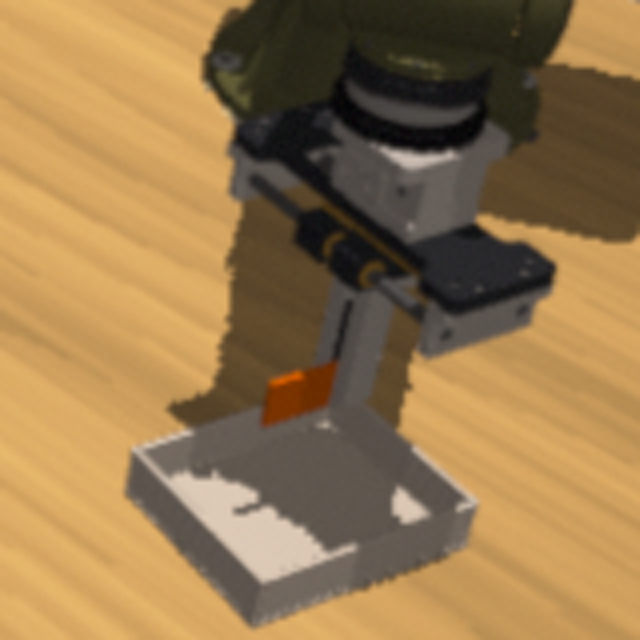

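The card hangs over the white tray at (300,395). Lowering and releasing.

Emit:
step_arm --pt "0 25 0 0 0 0" --pt "0 25 0 0 0 0" --pt "0 12 0 0 0 0" --pt "0 4 0 0 0 0" --pt "0 0 0 0 0 0"

```text
time_s: 13.9
ee_pos: [0.4241, 0.2741, 0.0152]
eef_rot: [-1.571, 0.001, 2.905]
force: [0.3, -0.6, -0.6]
grip_width: 0.004
```

Emit:
step_arm --pt "0 0 0 0 0 0" --pt "0 0 0 0 0 0" --pt "0 0 0 0 0 0" --pt "0 0 0 0 0 0" --pt "0 -30 0 0 0 0" --pt "0 -45 0 0 0 0" --pt "0 -50 0 0 0 0" --pt "0 0 0 0 0 0" --gripper -0.2

```text
time_s: 14.9
ee_pos: [0.425, 0.2747, 0.1429]
eef_rot: [-1.575, 0.005, 2.905]
force: [0.6, 0.5, -0.6]
grip_width: 0.0374
```

```bash
python3 -c "
from h import *
st();snap('scene','sc11');crop('sc11',330,130,490,290,4,'c13');to([.5825,.1153,.14],2.905)"
```

```text
14.9 pos [0.425  0.2747 0.1429] F tool [-0.41  0.56 -0.63] M tool [-0.025  0.023 -0.01 ] w 0.0374 yaw 2.9054
shift now-frame mm [-191.2     0.72  117.42]
rotvec deg [ 0.11  0.03 -0.12]
shift in goal frame [-191.25    0.54  117.33]
```

View pics/c13.png

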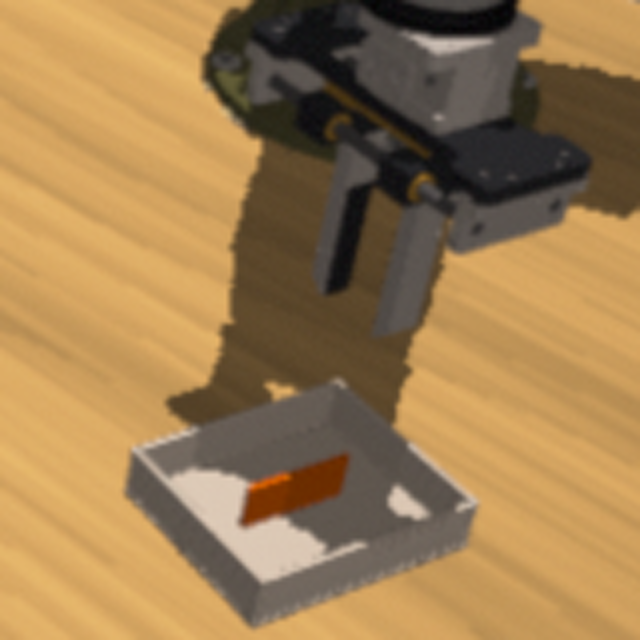

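The card stands on edge inside the white tray at (295,485). Now to card_1.

Emit:
step_arm --pt "-35 0 20 0 0 0" --pt "-40 0 25 0 0 0" --pt "-40 0 25 0 0 0" --pt "-40 0 25 0 0 0" --pt "-26 0 16 0 0 0" --pt "-10 0 6 0 0 0" --pt "0 20 0 0 0 0" --pt "0 30 0 0 0 0" --pt "0 10 0 0 0 0" --pt "0 0 0 0 0 0" --pt "0 0 0 0 0 0"

```text
time_s: 16.32
ee_pos: [0.5823, 0.1158, 0.0805]
eef_rot: [-1.571, 0.001, 2.906]
force: [-0.5, 0.3, -0.3]
grip_width: 0.0373
```

```bash
python3 -c "
from h import *
st();to([.5817,.1153,.0405],2.905);snap('scene','sc12');crop('sc12',215,150,335,285,5,'c14')"
```

```text
16.32 pos [0.5823 0.1158 0.0805] F tool [ 0.59  0.3  -0.18] M tool [-0.025 -0.008 -0.042] w 0.0373 yaw 2.9057
shift now-frame mm [ 0.57 40.    0.63]
rotvec deg [ 0.03  0.04 -0.08]
shift in goal frame [ 0.51 40.    0.61]
```

View pics/c14.png

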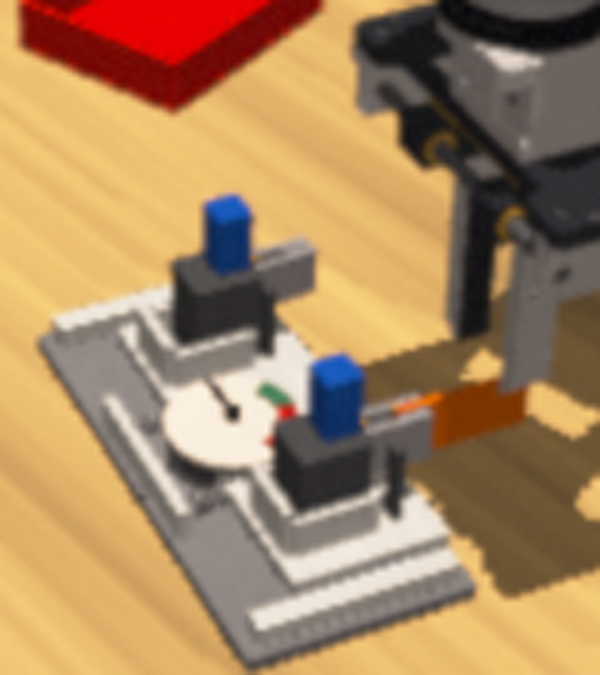

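The fingers straddle card_1 from above at (490,360). Lowering and closing lightly.

Emit:
step_arm --pt "0.5 15 0.6 0 0 0" --pt "0 15 0 0 0 0" --pt "0 7 0 0 0 0" --pt "0 3 0 0 0 0" --pt "0 0 0 0 0 0"

```text
time_s: 17.0
ee_pos: [0.5814, 0.115, 0.0394]
eef_rot: [-1.571, 0.0, 2.905]
force: [0.1, -0.2, -0.7]
grip_width: 0.0374
```

Emit:
step_arm --pt "0 0 0 0 0 0" --pt "0 0 0 0 0 0" --pt "0 0 0 0 0 0" --pt "0 0 0 0 0 0" --pt "0 0 0 0 0 0" --pt "0 0 0 0 0 0" --gripper -1 --squeeze 4

```text
time_s: 17.75
ee_pos: [0.5813, 0.115, 0.0395]
eef_rot: [-1.571, 0.0, 2.905]
force: [-0.8, 0.9, 0.7]
grip_width: 0.0041
```

```bash
python3 -c "
from h import *
st()"
```

```text
17.75 pos [0.5813 0.115  0.0395] F tool [ 0.97 -0.74 -0.73] M tool [-0.152 -0.076 -0.072] w 0.0041 yaw 2.9054
```

Emit:
step_arm --pt "0 0 0 0 0 0" --pt "0 0 0 0 0 0" --pt "0.4 0 0 0 0 0" --pt "0.4 0 0 0 0 0" --pt "0.4 0 0 0 0 0" --pt "0.4 0 0 0 0 0" --pt "0 0 0 0 0 0" --squeeze 35

```text
time_s: 18.62
ee_pos: [0.5798, 0.1154, 0.0395]
eef_rot: [-1.571, 0.0, 2.905]
force: [3.0, 1.0, -0.1]
grip_width: 0.0036
```

```bash
python3 -c "
from h import *
st()"
```

```text
18.62 pos [0.5798 0.1154 0.0395] F tool [-2.73  0.11 -1.64] M tool [-0.352 -0.157  0.511] w 0.0036 yaw 2.9054
```

```bash
python3 -c "
from h import *
st();snap('scene','sc13');crop('sc13',235,190,315,250,9,'c15')"
```

```text
18.62 pos [0.5798 0.1154 0.0395] F tool [-2.73  0.11 -1.64] M tool [-0.352 -0.157  0.511] w 0.0036 yaw 2.9054
```

View pics/c15.png

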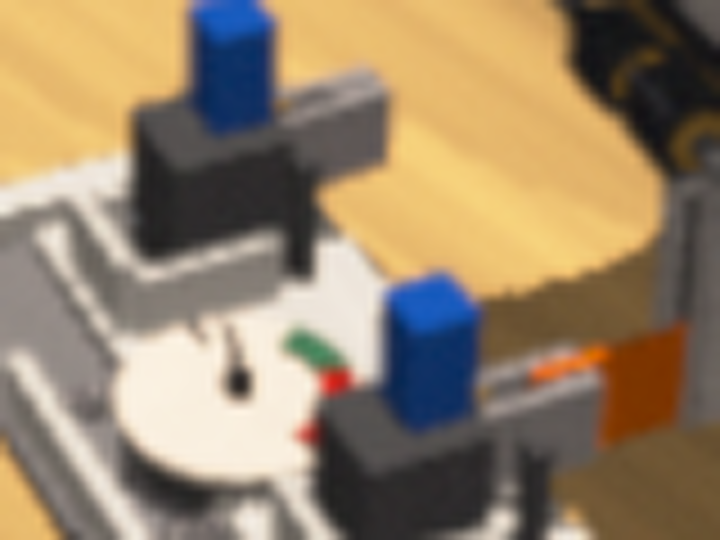

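The needle is already turning (tip at (230,328)), so this clip is at its stop. Creeping on.

Emit:
step_arm --pt "0.2 0 0 0 0 0" --pt "0.2 0 0 0 0 0" --pt "0.2 0 0 0 0 0" --pt "0 0 0 0 0 0" --pt "0 0 0 0 0 0"

```text
time_s: 19.3
ee_pos: [0.5792, 0.1155, 0.0395]
eef_rot: [-1.571, 0.0, 2.905]
force: [2.9, 1.6, -0.2]
grip_width: 0.004
```

```bash
python3 -c "
from h import *
st();snap('scene','sc14');crop('sc14',240,220,280,250,15,'c16')"
```

```text
19.3 pos [0.5792 0.1155 0.0395] F tool [-2.41  0.19 -2.22] M tool [-0.362 -0.194  0.603] w 0.004 yaw 2.9054
```

View pics/c16.png

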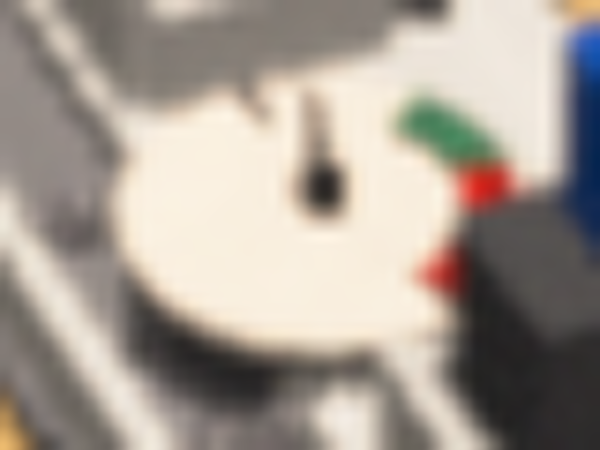

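The dark body has moved about 1 px further while the needle holds near 0.4 rad. So the clip is sliding in its pocket with some side rubbing (2 N lateral). I'll relieve the side load a little and continue.

Emit:
step_arm --pt "0 0 -0.3 0 0 0" --pt "0.3 0 -0.2 0 0 0" --pt "0.3 0 0 0 0 0" --pt "0.3 0 0 0 0 0" --pt "0 0 0 0 0 0"

```text
time_s: 19.98
ee_pos: [0.5784, 0.1162, 0.0395]
eef_rot: [-1.571, -0.0, 2.905]
force: [2.7, -1.8, 0.4]
grip_width: 0.0043
```

```bash
python3 -c "
from h import *
st();snap('scene','sc15');crop('sc15',235,190,315,250,9,'c17')"
```

```text
19.98 pos [0.5784 0.1162 0.0395] F tool [-3.   -0.42  1.08] M tool [-0.083 -0.002  0.529] w 0.0043 yaw 2.9053
```

View pics/c17.png

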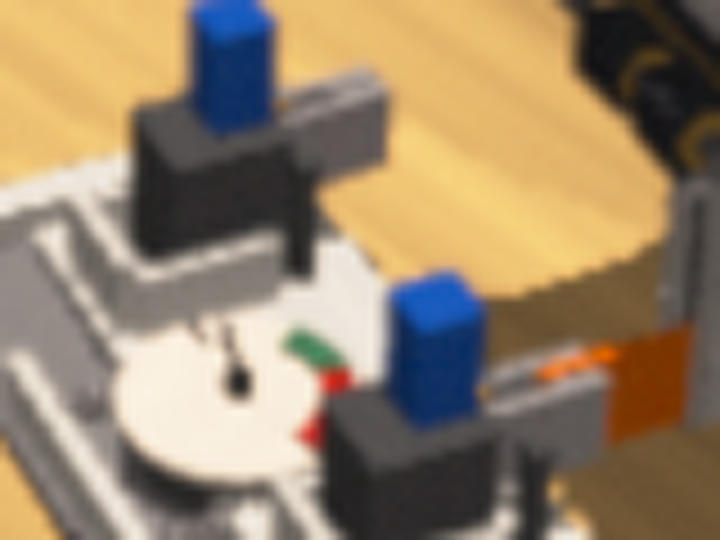

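Side force is down to 1 N, and clip, jaws and card still move together (jaw end at 612, card at 690).

Emit:
step_arm --pt "0.35 0 0.15 0 0 0" --pt "0.35 0 0 0 0 0" --pt "0.35 0 0 0 0 0" --pt "0.35 0 0 0 0 0" --pt "0 0 0 0 0 0"

```text
time_s: 20.65
ee_pos: [0.577, 0.1164, 0.0395]
eef_rot: [-1.571, -0.0, 2.905]
force: [2.6, 0.6, 0.9]
grip_width: 0.004
```

```bash
python3 -c "
from h import *
st()"
```

```text
20.65 pos [0.577  0.1164 0.0395] F tool [-2.38 -0.86 -1.18] M tool [-0.126 -0.047  0.502] w 0.004 yaw 2.9054
```

Emit:
step_arm --pt "0.35 0 -0.1 0 0 0" --pt "0.35 0 -0.1 0 0 0" --pt "0.35 0 0 0 0 0" --pt "0.35 0 0 0 0 0" --pt "0 0 0 0 0 0"

```text
time_s: 21.28
ee_pos: [0.5757, 0.1169, 0.0394]
eef_rot: [-1.571, -0.0, 2.905]
force: [0.9, -0.4, 1.5]
grip_width: 0.0039
```

```bash
python3 -c "
from h import *
st();snap('scene','sc16');crop('sc16',235,190,315,250,9,'c18')"
```

```text
21.27 pos [0.5757 0.1169 0.0394] F tool [-0.97 -1.5   0.19] M tool [-0.054  0.016  0.469] w 0.0039 yaw 2.9054
```

View pics/c18.png

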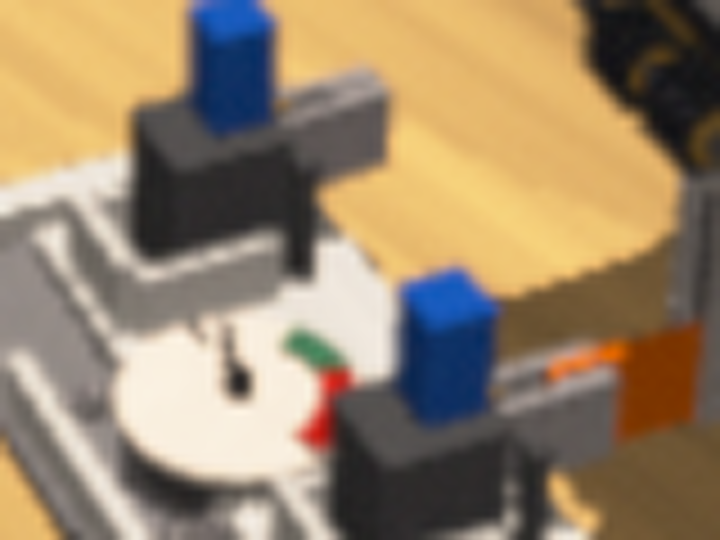

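The clip is still sliding with its card (blue block now at 403–497). There is a gap of about 15 crop px left to the post.

Emit:
step_arm --pt "0.35 0 0 0 0 0" --pt "0.35 0 -0.1 0 0 0" --pt "0.35 0 0 0 0 0" --pt "0.35 0 0 0 0 0" --pt "0 0 0 0 0 0"

```text
time_s: 21.95
ee_pos: [0.5743, 0.1174, 0.0395]
eef_rot: [-1.571, -0.0, 2.905]
force: [1.4, -0.6, 0.4]
grip_width: 0.0041
```

```bash
python3 -c "
from h import *
st()"
```

```text
21.95 pos [0.5743 0.1174 0.0395] F tool [-1.5  -0.39  0.28] M tool [-0.021  0.033  0.44 ] w 0.0041 yaw 2.9054
```

Emit:
step_arm --pt "0.35 0 0 0 0 0" --pt "0.35 0 0 0 0 0" --pt "0.35 0 0 0 0 0" --pt "0.35 0 0 0 0 0" --pt "0 0 0 0 0 0"

```text
time_s: 22.58
ee_pos: [0.573, 0.1177, 0.0395]
eef_rot: [-1.571, 0.0, 2.905]
force: [2.1, -0.5, 1.4]
grip_width: 0.0036
```

```bash
python3 -c "
from h import *
st();snap('scene','sc17');crop('sc17',235,190,315,250,9,'c19')"
```

```text
22.57 pos [0.573  0.1177 0.0395] F tool [-2.19 -1.37 -0.01] M tool [-0.034  0.004  0.438] w 0.0036 yaw 2.9055
```

View pics/c19.png

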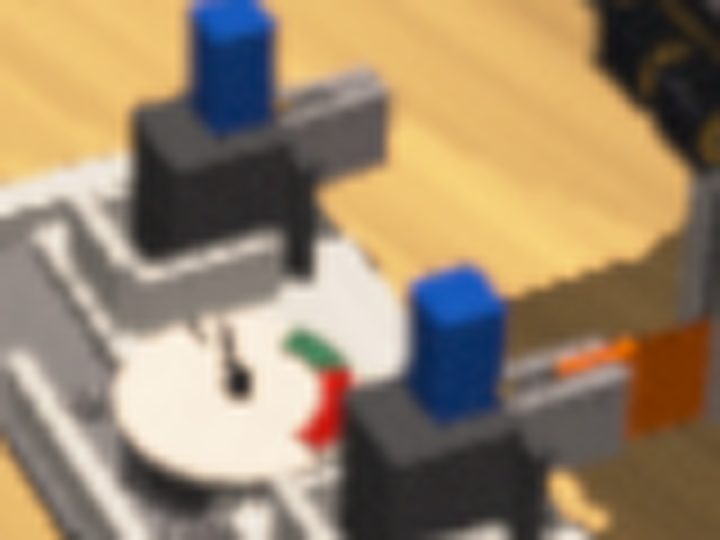

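The body's front is now close to the post at (530,490). The needle is still low, at about 0.35 rad.

Emit:
step_arm --pt "0.3 0 0 0 0 0" --pt "0.3 0 0 0 0 0" --pt "0.3 0 0 0 0 0" --pt "0.3 0 0 0 0 0" --pt "0 0 0 0 0 0"

```text
time_s: 23.25
ee_pos: [0.5718, 0.118, 0.0395]
eef_rot: [-1.571, -0.0, 2.905]
force: [2.1, -0.4, -0.2]
grip_width: 0.0035
```

```bash
python3 -c "
from h import *
st()"
```

```text
23.25 pos [0.5718 0.118  0.0395] F tool [-2.17  0.19 -0.08] M tool [-0.061 -0.001  0.441] w 0.0035 yaw 2.9054
```

Emit:
step_arm --pt "0.3 0 0 0 0 0" --pt "0.3 0 0 0 0 0" --pt "0.3 0 0 0 0 0" --pt "0.3 0 0 0 0 0" --pt "0 0 0 0 0 0"

```text
time_s: 23.88
ee_pos: [0.571, 0.1181, 0.0395]
eef_rot: [-1.571, 0.001, 2.905]
force: [5.7, -1.1, -2.0]
grip_width: 0.0041
```

```bash
python3 -c "
from h import *
st();snap('scene','sc18');crop('sc18',235,190,315,250,9,'c20')"
```

```text
23.88 pos [0.571  0.1181 0.0395] F tool [-5.75  2.04 -0.27] M tool [-0.03  -0.01   1.055] w 0.0041 yaw 2.9054
```

View pics/c20.png

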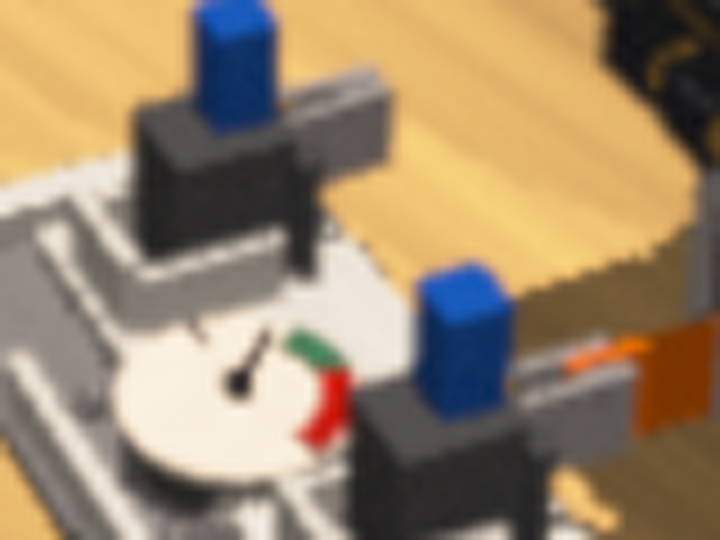

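The clip has met its stop: the needle points to (268,332), about 0.8 rad (6 N). Next, small steps into the green.

Emit:
step_arm --pt "0.2 0 0 0 0 0" --pt "0.2 0 0 0 0 0" --pt "0 0 0 0 0 0" --pt "0 0 0 0 0 0"

```text
time_s: 24.42
ee_pos: [0.5707, 0.1182, 0.0395]
eef_rot: [-1.571, 0.001, 2.905]
force: [6.7, -1.6, -1.7]
grip_width: 0.0038
```

```bash
python3 -c "
from h import *
st();snap('scene','sc19');crop('sc19',240,220,280,250,15,'c21')"
```

```text
24.43 pos [0.5707 0.1182 0.0395] F tool [-6.92  1.71  0.03] M tool [-0.06   0.005  1.237] w 0.0038 yaw 2.9053
```

View pics/c21.png

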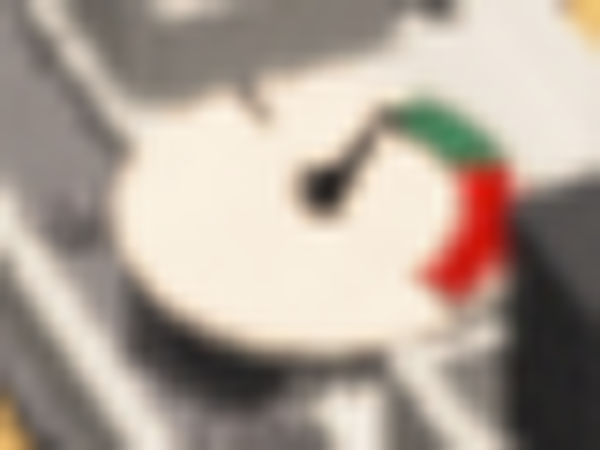

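The needle is at the start of the green, tip at (388,110). A bit more to bring it to mid-green.

Emit:
step_arm --pt "0.2 0 0 0 0 0" --pt "0.2 0 0 0 0 0" --pt "0.2 0 0 0 0 0" --pt "0 0 0 0 0 0" --pt "0 0 0 0 0 0"

```text
time_s: 25.1
ee_pos: [0.5703, 0.1183, 0.0395]
eef_rot: [-1.571, 0.002, 2.905]
force: [8.4, -1.8, -2.9]
grip_width: 0.0039
```

```bash
python3 -c "
from h import *
st();snap('scene','sc20');crop('sc20',240,220,280,250,15,'c22')"
```

```text
25.1 pos [0.5703 0.1183 0.0395] F tool [-8.6  2.9 -0.2] M tool [-0.026 -0.046  1.455] w 0.0039 yaw 2.9053
```

View pics/c22.png

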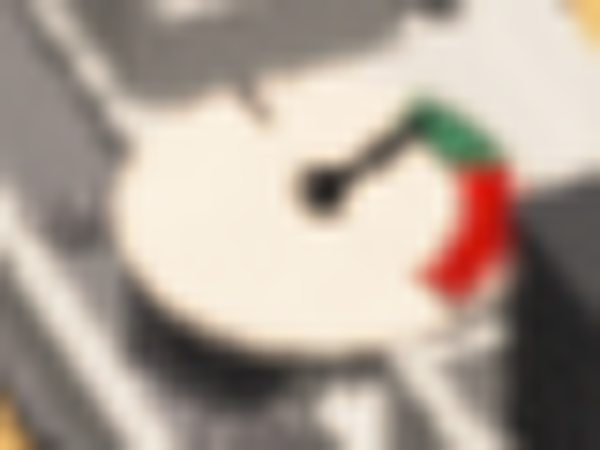

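The needle is in the green, tip at (418,118), about 1.2 rad. One small step more, then hold.

Emit:
step_arm --pt "0.2 0 0 0 0 0" --pt "0 0 0 0 0 0" --pt "0 0 0 0 0 0" --pt "0 0 0 0 0 0" --pt "0 0 0 0 0 0" --pt "0 0 0 0 0 0" --pt "0 0 0 0 0 0" --pt "0 0 0 0 0 0"

```text
time_s: 26.15
ee_pos: [0.5702, 0.1183, 0.0395]
eef_rot: [-1.571, 0.002, 2.905]
force: [9.0, -1.7, -2.9]
grip_width: 0.0036
```

```bash
python3 -c "
from h import *
st();snap('scene','sc21');crop('sc21',235,190,315,250,9,'c23')"
```

```text
26.15 pos [0.5702 0.1183 0.0395] F tool [-9.15  2.91 -0.49] M tool [-0.042 -0.094  1.614] w 0.0036 yaw 2.9053
```

View pics/c23.png

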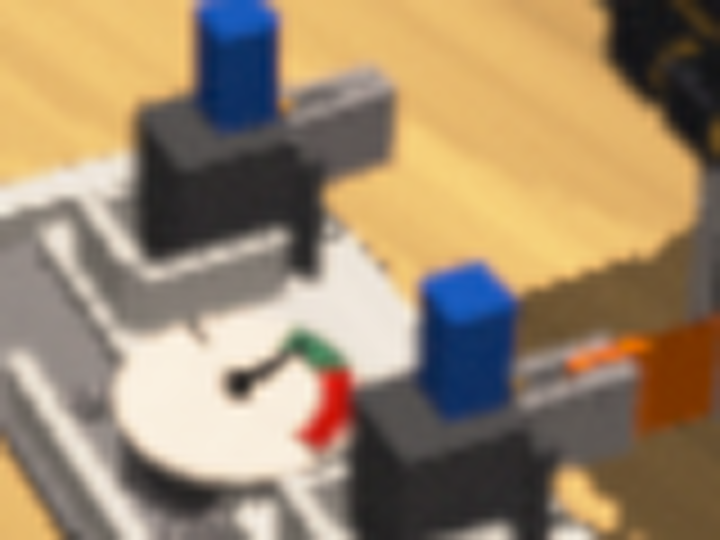

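The card is held for about a second with the needle steady in the green, tip at (298,345). Easing off.

Emit:
step_arm --pt "-0.4 0 0 0 0 0" --pt "-0.4 0 0 0 0 0" --pt "-0.4 0 0 0 0 0" --pt "-0.4 0 0 0 0 0" --pt "-0.3 0 0 0 0 0" --pt "0 0 0 0 0 0"

```text
time_s: 26.95
ee_pos: [0.5714, 0.1181, 0.0395]
eef_rot: [-1.571, 0.0, 2.905]
force: [3.7, -1.0, 0.1]
grip_width: 0.0039
```

```bash
python3 -c "
from h import *
st()"
```

```text
26.95 pos [0.5714 0.1181 0.0395] F tool [-3.85 -0.11  0.1 ] M tool [0.013 0.062 0.76 ] w 0.0039 yaw 2.9054
```

Emit:
step_arm --pt "-0.3 0 0 0 0 0" --pt "-0.3 0 0 0 0 0" --pt "-0.2 0 0 0 0 0" --pt "0 0 0 0 0 0"

```text
time_s: 27.45
ee_pos: [0.572, 0.1179, 0.0395]
eef_rot: [-1.571, -0.0, 2.905]
force: [0.4, -0.3, 3.3]
grip_width: 0.0036
```

```bash
python3 -c "
from h import *
st()"
```

```text
27.45 pos [0.572  0.1179 0.0395] F tool [-0.48 -3.32  0.2 ] M tool [ 0.077 -0.022  0.265] w 0.0036 yaw 2.9054
```

Emit:
step_arm --pt "0 0 0 0 0 0" --pt "0 0 0 0 0 0" --pt "0 0 0 0 0 0" --pt "0 0 0 0 0 0" --pt "0 -20 0 0 0 0" --pt "0 -40 0 0 0 0" --pt "0 -50 0 0 0 0" --pt "0 -20 0 0 0 0" --pt "0 0 0 0 0 0" --gripper -0.2

```text
time_s: 28.58
ee_pos: [0.5727, 0.118, 0.1707]
eef_rot: [-1.572, 0.003, 2.905]
force: [0.0, -0.2, -0.7]
grip_width: 0.0373
```

```bash
python3 -c "
from h import *
st();snap('scene','sc22');crop('sc22',215,150,335,285,5,'c24')"
```

```text
28.57 pos [0.5727 0.118  0.1707] F tool [-0.08  0.67  0.16] M tool [-0.048 -0.002  0.003] w 0.0373 yaw 2.9054
```

View pics/c24.png

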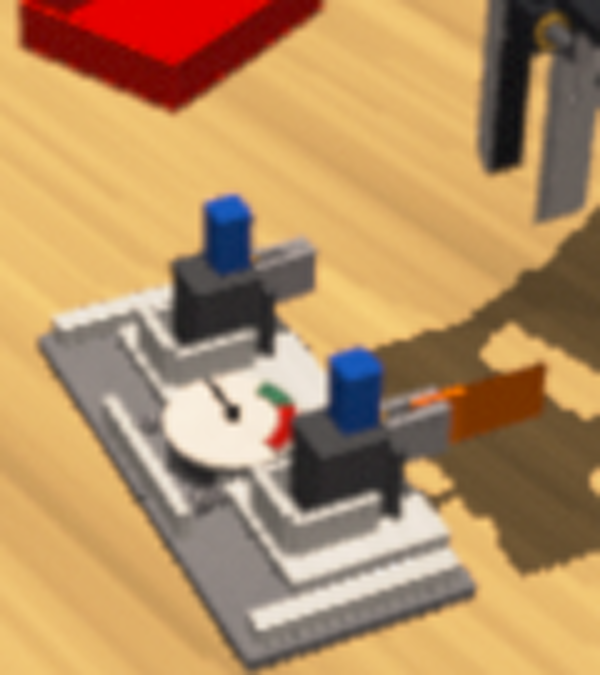

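The good clip's card is still in its jaws at (490,405) with the needle back at zero. Now the weak clip: checking its block position.

```bash
python3 -c "
from h import *
c=load('sc22');p=proj(c,[.6238,-.0282,.105]);print(p,(p-[215,150])*5)
crop('sc22',245,175,290,215,14,'c25')
for dx,dy in((1,1),(1,-1),(-1,1),(-1,-1)):
    q=np.array([.6238,-.0282])+dx*.01*np.array([.972,-.235])+dy*.01*np.array([.235,.972])
    print((proj(c,[*q,.105])-[245,175])*14, (proj(c,[*q,.07])-[245,175])*14)
to([.6238,-.0282,.16],2.905)"
```

```text
[259.89265876 190.62604631] [224.46329382 203.13023153]
[179.82430924 263.89171198] [178.77263518 429.34630376]
[130.92782722 201.9545118 ] [130.7005893  366.40562851]
[286.59367157 235.689003  ] [283.76410389 400.67520695]
[236.65065408 174.45517503] [234.67987587 338.43764324]
shift now-frame mm [-84.49   9.12 129.91]
rotvec deg [ 0.    0.02 -0.01]
shift in goal frame [-84.54   9.12 129.87]
```

View pics/c25.png

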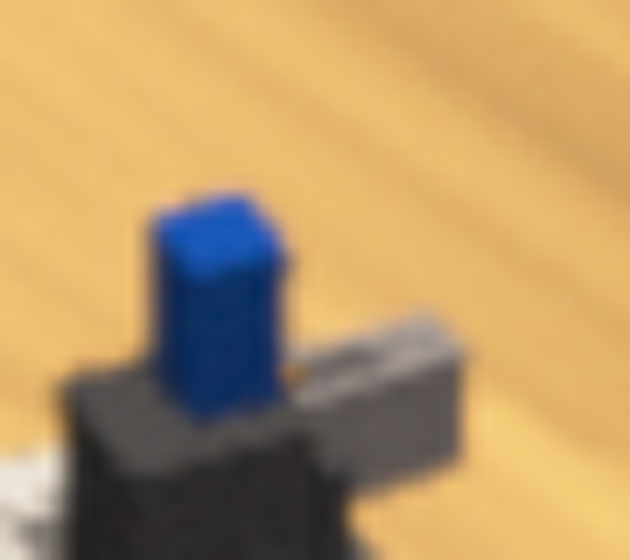

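The block's corners ((150,225), (250,190), (288,255)) agree with the prediction to about 1 px. That matches the small height bias seen between the cameras before. Going there.

Emit:
step_arm --pt "-14 0 22 0 0 0" --pt "-22 0 34 0 0 0" --pt "-22 0 34 0 0 0" --pt "-17 0 26 0 0 0" --pt "-7 0 10 0 0 0" --pt "-2.5 0 4 0 0 0" --pt "0 10 0 0 0 0" --pt "0 20 0 0 0 0" --pt "0 10 0 0 0 0" --pt "0 0 0 0 0 0" --pt "0 0 0 0 0 0"

```text
time_s: 30.0
ee_pos: [0.6241, -0.0281, 0.1301]
eef_rot: [-1.571, 0.001, 2.906]
force: [-0.2, -0.4, 0.4]
grip_width: 0.0374
```

```bash
python3 -c "
from h import *
st();to([.6238,-.0282,.076],2.905);snap('scene','sc23');crop('sc23',215,130,335,250,5,'c26')"
```

```text
30.0 pos [ 0.6241 -0.0281  0.1301] F tool [ 0.1  -0.38  0.44] M tool [-0.027 -0.021 -0.042] w 0.0374 yaw 2.9057
shift now-frame mm [ 0.34 54.09  0.18]
rotvec deg [ 0.01  0.04 -0.05]
shift in goal frame [ 0.29 54.09  0.18]
```

View pics/c26.png

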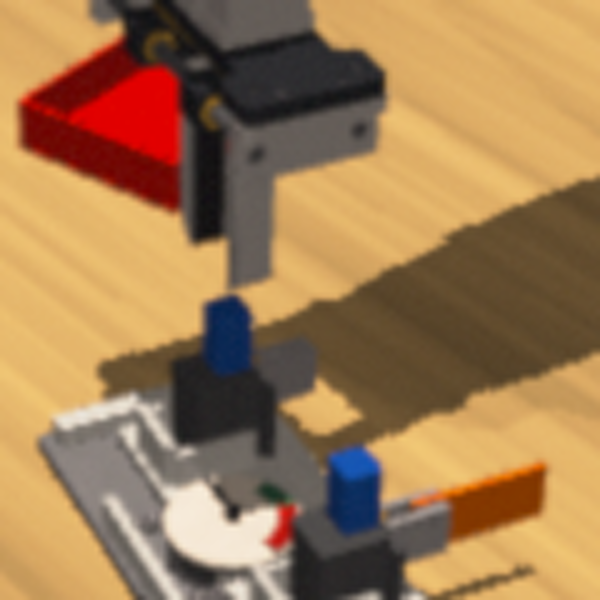

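The midpoint of the fingertips (228,262), lowered 25 mm, falls on the block's top centre (228,305): aligned. Lowering and closing softly.

Emit:
step_arm --pt "0 20 0 0 0 0" --pt "0 20 0 0 0 0" --pt "0 10 0 0 0 0" --pt "0 4 0 0 0 0" --pt "0 0 0 0 0 0"

```text
time_s: 30.68
ee_pos: [0.6241, -0.0283, 0.0759]
eef_rot: [-1.571, 0.001, 2.905]
force: [-0.1, -0.6, -0.0]
grip_width: 0.0377
```

Emit:
step_arm --pt "0 0 0 0 0 0" --pt "0 0 0 0 0 0" --pt "0 0 0 0 0 0" --pt "0 0 0 0 0 0" --gripper -1 --squeeze 5

```text
time_s: 31.18
ee_pos: [0.624, -0.0283, 0.0759]
eef_rot: [-1.571, 0.001, 2.905]
force: [-0.6, -0.9, 3.6]
grip_width: 0.0202
```

```bash
python3 -c "
from h import *
st()"
```

```text
31.18 pos [ 0.624  -0.0283  0.0759] F tool [ 0.36 -3.62  1.04] M tool [ 0.05   0.08  -0.148] w 0.0202 yaw 2.9053
```

Emit:
step_arm --pt "0 0 0 0 0 0" --pt "0 0 0 0 0 0" --pt "-0.7 0 0 0 0 0" --pt "0 -3 0 0 0 0" --pt "0 -6 0 0 0 0" --pt "0 -10 0 0 0 0" --pt "0 0 0 0 0 0" --squeeze 30

```text
time_s: 32.05
ee_pos: [0.625, -0.0285, 0.0956]
eef_rot: [-1.571, 0.002, 2.905]
force: [0.1, 0.1, -2.9]
grip_width: 0.02
```

```bash
python3 -c "
from h import *
st()"
```

```text
32.05 pos [ 0.625  -0.0285  0.0956] F tool [-0.11  2.9  -0.14] M tool [-0.029  0.04  -0.023] w 0.02 yaw 2.9054
```

Clip lifted cleanly (2.9 N, about its own weight plus noise). Continuing up.

Emit:
step_arm --pt "0 -15 0 0 0 0" --pt "0 -30 0 0 0 0" --pt "0 -40 0 0 0 0" --pt "0 -25 0 0 0 0" --pt "0 0 0 0 0 0"

```text
time_s: 32.67
ee_pos: [0.6252, -0.0285, 0.2069]
eef_rot: [-1.571, 0.004, 2.905]
force: [-0.2, -0.4, -3.0]
grip_width: 0.0201
```

```bash
python3 -c "
from h import *
st();snap('scene','sc24');crop('sc24',200,110,340,290,4,'c27');to([.436,-.3083,.205],2.905);print(get_obs()['qpos'])"
```

```text
32.67 pos [ 0.6252 -0.0285  0.2069] F tool [0.13 2.97 0.44] M tool [-0.021 -0.007  0.005] w 0.0201 yaw 2.9054
shift now-frame mm [117.86  -0.33 316.21]
rotvec deg [ 0.01  0.02 -0.06]
shift in goal frame [ 1.1774e+02 -1.7000e-01  3.1625e+02]
[-1.04110024e-01  4.69637513e-01  1.28960619e+00  1.88540736e-05
  1.38134449e+00  1.70290827e+00]
```

View pics/c27.png

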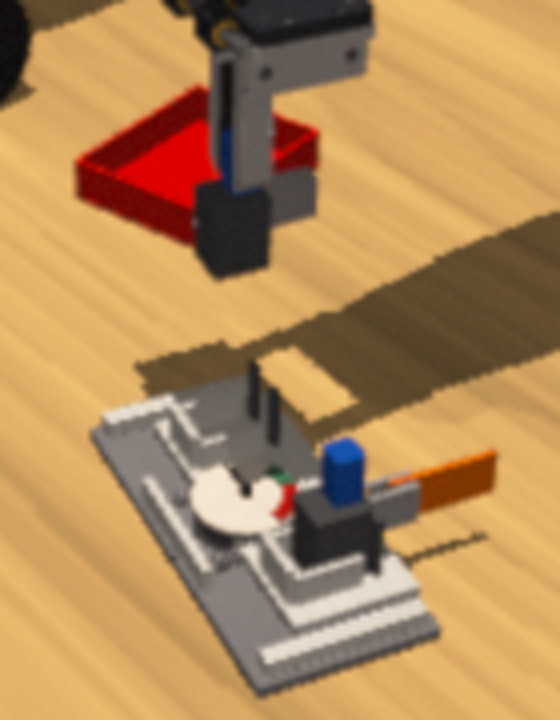

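The weak clip is clear of the tester, held at (235,220); the good clip is undisturbed. Carrying it to the red tray.

Emit:
step_arm --pt "8 0 20 0 0 0" --pt "14 0 42 0 0 0" --pt "16 0 50 0 0 0" --pt "18 0 52 0 0 0" --pt "18 0 52 0 0 0" --pt "16 0 50 0 0 0" --pt "10.5 0 34 0 0 0" --pt "5 0 15 0 0 0" --pt "0 0 0 0 0 0" --pt "0 0 0 0 0 0"

```text
time_s: 33.98
ee_pos: [0.4488, -0.309, 0.2041]
eef_rot: [-1.571, -0.0, 2.906]
force: [-0.0, -0.8, -2.5]
grip_width: 0.0198
```

```bash
python3 -c "
from h import *
st();to([.448,-.310,.0615],2.905);snap('scene','sc25');crop('sc25',180,60,330,200,4,'c28')"
```

```text
33.98 pos [ 0.4488 -0.309   0.2041] F tool [-0.18  2.54  0.78] M tool [-0.064  0.057 -0.02 ] w 0.0198 yaw 2.9064
shift now-frame mm [  0.5  142.59   1.23]
rotvec deg [0.03 0.08 0.02]
shift in goal frame [  0.56 142.59   1.16]
```

View pics/c28.png

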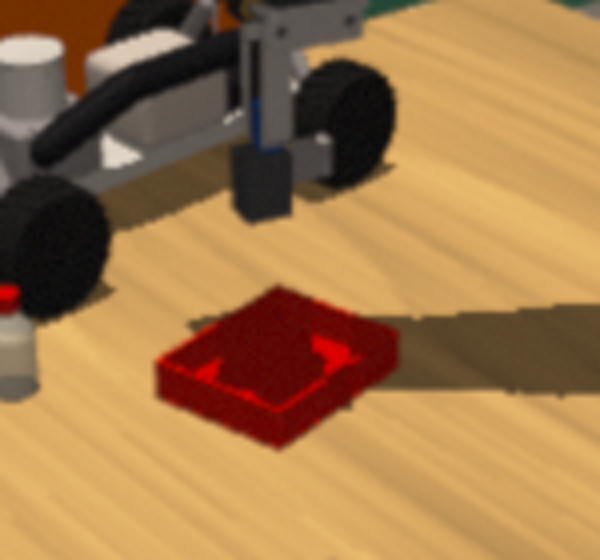

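The clip hangs above the red tray (clip at (265,185), tray centre at (280,345)). Lowering.

Emit:
step_arm --pt "0 25 1 0 0 0" --pt "0 40 0 0 0 0" --pt "0 35 0 0 0 0" --pt "0 20 0 0 0 0" --pt "0 8 0 0 0 0" --pt "0 0 0 0 0 0" --pt "0 0 0 0 0 0"

```text
time_s: 34.9
ee_pos: [0.4486, -0.3111, 0.0774]
eef_rot: [-1.57, 0.001, 2.906]
force: [-0.0, -0.6, -1.9]
grip_width: 0.0197
```

```bash
python3 -c "
from h import *
st();snap('scene','sc26');crop('sc26',180,60,330,200,4,'c29')"
```

```text
34.9 pos [ 0.4486 -0.3111  0.0774] F tool [-0.1   1.89  0.59] M tool [-0.062  0.005 -0.061] w 0.0197 yaw 2.9057
```

View pics/c29.png

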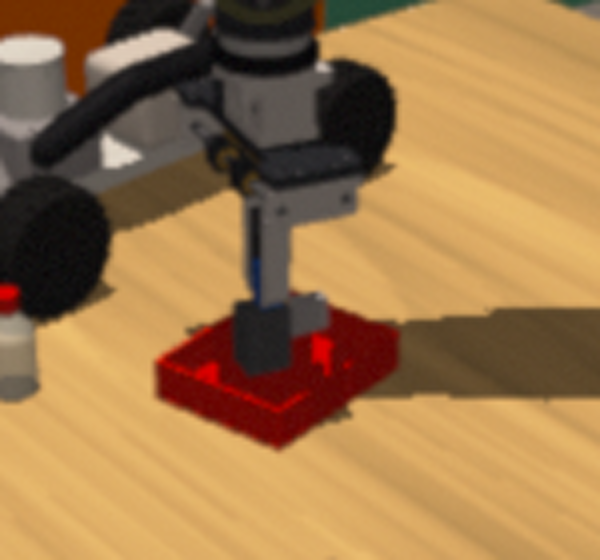

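The clip is inside the tray's rim at (262,335), about 17 mm above the floor.

Emit:
step_arm --pt "0 8 0 0 0 0" --pt "0 5 0 0 0 0" --pt "0 2.5 0 0 0 0" --pt "0 0 0 0 0 0" --pt "0 0 0 0 0 0"

```text
time_s: 35.58
ee_pos: [0.4481, -0.311, 0.0611]
eef_rot: [-1.571, 0.0, 2.905]
force: [0.5, -0.7, -3.1]
grip_width: 0.0198
```

```bash
python3 -c "
from h import *
st()"
```

```text
35.58 pos [ 0.4481 -0.311   0.0611] F tool [-0.62  3.12  0.56] M tool [-0.002 -0.02  -0.032] w 0.0198 yaw 2.9053
```

Emit:
step_arm --pt "0 0.6 0 0 0 0" --pt "0 0.3 0 0 0 0" --pt "0 0 0 0 0 0"

```text
time_s: 35.95
ee_pos: [0.448, -0.311, 0.06]
eef_rot: [-1.571, -0.0, 2.905]
force: [-0.3, 1.0, -2.0]
grip_width: 0.0196
```

Emit:
step_arm --pt "0 0 0 0 0 0" --pt "0 0 0 0 0 0" --pt "0 0 0 0 0 0" --pt "0 0 0 0 0 0" --pt "0 -15 0 0 0 0" --pt "0 -30 0 0 0 0" --pt "0 -50 0 0 0 0" --pt "0 -50 0 0 0 0" --pt "0 0 0 0 0 0" --gripper -0.2

```text
time_s: 37.08
ee_pos: [0.4491, -0.3118, 0.21]
eef_rot: [-1.568, 0.007, 2.905]
force: [-0.7, -0.0, -0.7]
grip_width: 0.0378
```

```bash
python3 -c "
from h import *
st();snap('scene','sc27');snap('top','top27')"
```

```text
37.08 pos [ 0.4491 -0.3118  0.21  ] F tool [0.69 0.74 0.2 ] M tool [-0.049 -0.005  0.02 ] w 0.0378 yaw 2.9054
```

View pics/sc27.png

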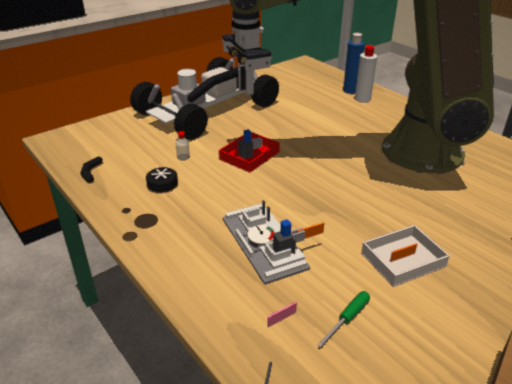

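View pics/top27.png

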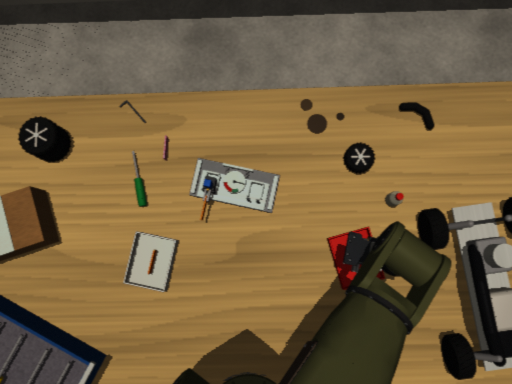

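The scene view shows the clip in the red tray at (249,145), the card in the white tray at (403,252), and the good clip with its card at (300,233). The bystanders are where they were. Enlarging as a last check.

```bash
python3 -c "
from h import *
crop('sc27',210,125,340,285,4,'c30')
import cv2,numpy as np
a=cv2.imread('pics/sc22.png').astype(int);b=cv2.imread('pics/sc27.png').astype(int)
print(abs(a-b)[180:290,268:340].max(2).mean())"
```

```text
38.06729797979798
```

View pics/c30.png

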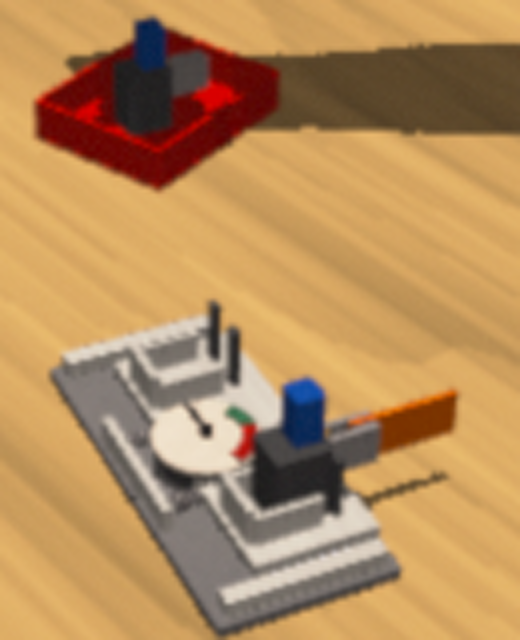

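The clip stands upright in the red tray at (143,80), and the good clip still has its card in its jaws with the needle at zero. Handing in.

```bash
python3 -c "
from h import *
print(job.hand_in()); st()"
```

```text
the job is handed in; nothing more can be done
None
the job is handed in; nothing more can be done
```

I tested both clips, found the weak one, and handed the job in at about 37 s of the 67 s allowed.

- **Weak clip (right pocket, y = −65 mm):** its card, card_2, slid out at about 3.5–4 N. The needle stopped near 0.54 rad, well short of the green. The clip now stands upright in the red tray, and its card stands on edge in the white tray.
- **Good clip (left pocket, y = +65 mm):** it held card_1 for about 1 s at about 9 N, with the needle at roughly 1.2–1.3 rad. The needle was in the green and not in the red in any picture. I eased the pull off to near zero before letting go. The clip is still in the tester with its card in its jaws and the needle back at zero.

**Last checks:** the final pictures from both cameras agree with this, and the other things on the bench look unmoved.

**What disagreed:**
- The good clip rubbed sideways in its pocket with up to about 2 N, so I shifted the pull sideways by about 0.6 mm in all to relieve it.
- The two cameras disagreed by 2–3 mm in height, which did not affect the grasps.
- A pixel comparison of the tester area before and after did not match (mean difference 38). I put this down to the arm's moving shadow and relied on the enlarged view instead.

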